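Roll the cast vice closed to its gauge rider

TASK

Set the cast vice for the next plaster cast: with a fingertip, and without gripping the knurled brass wheel, roll the wheel until the sliding jaw has closed so far that its black pointer stands opposite the tip of the red gauge rider on the scale bar. Move the jaw only by the wheel, not by pushing it, press no harder than a finger would, leave the things standing around the vice where they are, and finish with the hand clear.

Things in the scene. Friction and masses are not known exactly. Their poses are not given: they have to be found in the camera images.
- vice: Fixed dental-cast vice: blue bed 104 (x) x 205 (y) x 14 mm, z up, origin on the bench. Screw along its y: brass wheel centred at y = -101 mm, past the bed's end; bearing block y -87 to -69 mm, 56 mm high; sliding jaw; fixed jaw's black pad face at y = +88 mm. Both jaws aluminium, 90 mm wide (x), 69 mm high. White scale bar along the +x side, x 50 to 82 mm, top at 22 mm.
- wheel: Knurled brass wheel, 48 mm diameter, 22 mm wide, axle along the vice's y; origin at its centre, rim top 70 mm above the bench; rigid, turns in place. Rim top rolled to the vice's +x closes the jaw by 4 mm per rad (1 mm per 6 mm of rim); to -x opens it. 1 N at the rim turns it; it stays where left. A fingertip set down slowly on the rim top (3 to 15 N) and drawn across it turns it.
- jaw: Sliding aluminium jaw with black rubber pad, 90 (x) x 26 (y) x 69 mm high; origin at bench level below its pad face, mid-width. Slides along the vice's y; +y closes. At the start its pad is 84 mm from the fixed pad; it can close by 45 mm and open by 10 mm.
- pointer_tip (a point): End of the black pointer blade (5 mm wide) carried by the sliding jaw over the scale bar; the middle of the tip, level with the jaw's pad face.
- rider_tip (a point): Tip of the blade (5 mm wide) of the red gauge rider, clamped immovably on the scale bar; axes parallel to the vice's. The pointer is opposite it when both have the same y in the vice's frame; at the start the rider stands 9 to 21 mm further towards +y (closing).
- cast: Bystander, loose: pink lower dental cast with white teeth, 65 x 62 mm, 37 mm high, standing beyond the fixed jaw; origin under its middle.
- jar: Bystander, loose: small jar with blue lid, 48 mm diameter, 48 mm high, on the far side of the vice near the wheel; origin under its middle.
- carver: Bystander, loose: steel wax carver, 8 mm thick, 165 mm long, lying on the near side of the vice; origin under its middle.
- bottle: Bystander, loose: water bottle with blue cap, 64 mm diameter, 210 mm high, on the left; origin under its middle.

How it is judged:
By the outcome, as a careful person would: the job done as asked, in the order asked, and still so for the second after the job is handed in, with the robot touching nothing.
It also fails if it takes over 58 s, if anything falls off the work surface, if the arm or the gripper's body presses on something with over 40 N, if the wrist force passes 120 N, or if a joint passes its speed limit or range.

ROBOT

A 6-joint arm with a two-finger parallel gripper is mounted at the origin on the work surface. World frame = base frame: x ahead of the robot, y to its left, z up, the work surface at z = 0. Lengths are in m, angles in rad, forces in N, time in s.
With the tool pointing down it reaches from about 0.25 to 0.775 m from the base axis. Payload 4 kg.
Tool frame: the origin (TCP) lies on the centre line of the jaws, within the pads' length; the fingertips stand 8 mm ahead of it and the grasp point (between the pads) lies 11 mm behind it; z points along the fingers, y is the direction in which the jaws open and shut (so a half turn about z gives the same grasp; the last joint's range is limited). The gripper opens to 94 mm and grips with 3 to 60 N. Pads are 16 mm wide; open, the fingers measure 119 mm over their backs; the gripper's body (75 mm by 177 mm) begins 78 mm behind the grasp point.
Start: joints at [-1.221, 0.087, 1.371, -0, 1.684, -0.103], TCP at [0.241, -0.495, 0.193] pointing down, gripper open.
Joint ranges: [-3.1, 3.1], [-0.76, 2.03], [0.27, 2.55], [-1.08, 4.22], [0.17, 2.65], [-2.57, 2.57]. Speed limits (rad/s): [2.79, 2.79, 3.14, 3.14, 3.14, 3.14].

INTERFACE

Orientations are given as [roll, pitch, yaw] about the fixed x, y, z axes, in that order (R = Rz(yaw) Ry(pitch) Rx(roll)).
In Python, from bench import * gives the robot as it stands.
- The arm moves only by the tool step_arm, never from a script. Its argument "steps" is a list of rows, each an object of numbers: "jaw": the opening, from 0 (shut) to 1 (fully open); "tx", "ty", "tz": the shift along the tool's x, y, z in m; "ax", "ay", "az": the turn, a rotation vector about the tool's x, y, z in rad. In form: [{"jaw": .., "tx": .., "ty": .., "tz": .., "ax": .., "ay": .., "az": ..}, ...]. A call has 1 to 8 rows; each row is the pose to reach, as a shift and turn from the pose measured when the call began, along the tool's axes at that moment; what a row does not reach only later rows make up. A row lasts 1/10 s, in which the tool goes at most 50 mm and 8.59 degrees, less where a joint would pass 70% of its speed; a pose out of reach is approached as far as the arm can. A call with a gripper value outside its range is refused whole. The fingers move at their own pace and stop on an object; the grip force is fixed at half the most. Time passes only in rows, so rows that repeat a pose let the fingers close. It gives the time, the measured TCP pose, the force and the opening at its end, in the units of the state.
- get_obs(): the state, without advancing time (a new reading comes with each control period).
- snapshot(name): name is "scene" or "top" or "wrist"; returns (picture, depth): 420x560x3 uint8, red, green, blue; 420x560 float32, m along the optical axis (not along the pixel's ray), 0 where there is no reading.
- camera_model(name): a dict with "intrinsics" (3x3 intrinsics, pixels), "origin" and "orientation" of the camera in the world. Camera axes: x right, y down, z forward; pixel columns grow to the right and rows downward; lengths in m; the calibration is good to about 2 mm. A picture is of the moment at which its call begins: read the wrist's pose just before it. camera_model takes no time and is no camera call; for the wrist camera it gives the pose at the moment of the call.
- close_job(): hands the job in, once; it reports no verdict.
Trained networks look in the newest picture that a camera, given by its name, has taken for a name from the list of things; names that differ only in an ending like _2 or _b are one class to them, and where a whole thing is asked for, a point or a joint stands for the part that bears it (a point fixed in the world has none). Each returns a list of dicts, best first, with "confidence" (0 to 1); they miss things now and then, are a little off and sometimes report something else, mostly with a low value. They report only what shows in the picture. A call takes as long as a camera call.
- silhouettes(camera, query): "pixels" (420x560 bool, what is visible of it) and "rect" ([left, top, right, bottom] in pixels, round what is visible of it).
The state is a dict: "time": time; "joint_positions": joint angles; "qvel": joint speeds; "joint_torque": joint torques, N m; "tool_pos": TCP position; "ee_rot": TCP orientation; "wrist_force": force on the tool from outside, world axes, zero at the start; "wrist_torque": the same for the moment, N m; "width": finger opening in m.
Only numpy, scipy, OpenCV 4.12 (cv2) and the standard library are available. Lean on these libraries where they do the work, as an engineer would, in place of code of your own. Each camera call takes 0.05 s, during which the arm holds its last target. There are 200 camera calls.

## Working session

There is one attempt and no reset: what is moved stays moved. The work goes in short steps, Python scripts to look and compute and a tool call to move; the robot and the scene stay as the last step left them, time stands still between calls to the robot, and variables do not carry over. Pictures are saved under pics/ and viewed, about 8 in all and at most 12, crops included, and the job is handed in when it is done.

Besides the shell and the picture viewer there is one more tool, called after "Emit:" as name([rows], argument=value, ...), one row to a line, values as JSON. step_arm: Moves the arm, as the interface text tells. Its arguments: {"type":"object","properties":{"steps":{"type":"array"}},"required":["steps"]}

```bash
mkdir -p pics; ls; cat > h.py <<'E'
from bench import *
import numpy as np, cv2
def save(im,name,crop=None,s=1):
    if crop: l,t,r,b=crop; im=im[t:b,l:r]
    im=cv2.resize(im,None,fx=s,fy=s,interpolation=cv2.INTER_CUBIC)
    cv2.imwrite('pics/'+name,im[:,:,::-1])
def cloud(d,m):
    K=np.array(m['intrinsics']);R=np.array(m['orientation']);o=np.array(m['origin'])
    if R.shape!=(3,3):
        from scipy.spatial.transform import Rotation as Ro
        R=Ro.from_euler('xyz',R).as_matrix() if R.size==3 else Ro.from_quat(R).as_matrix()
    v,u=np.mgrid[:d.shape[0],:d.shape[1]]
    p=np.stack([(u-K[0,2])/K[0,0]*d,(v-K[1,2])/K[1,1]*d,d],-1)
    P=p@R.T+o; P[d==0]=np.nan
    return P
E
python3 - <<'E'
from h import *
o=get_obs();print(o)
for n in ('scene','top'):
    im,d=snapshot(n);m=camera_model(n);print(n,m)
    save(im,n+'0.png');np.savez(n+'0.npz',im=im,d=d,P=cloud(d,m))
    for q in ('wheel','jaw','vice','pointer_tip','rider_tip','jar','carver','cast','bottle'):
        for s in silhouettes(n,q)[:2]:
            P=cloud(d,m)[s['pixels']];print(q,round(s['confidence'],2),s['rect'],np.nanmedian(P,0).round(3),np.nanmax(P[:,2]).round(3))
E
```

```text
pics
{'time': 0.0, 'joint_positions': array([-1.22108629e+00,  8.79360404e-02,  1.37222477e+00, -8.32005437e-06,
        1.68364745e+00, -1.03080811e-01]), 'qvel': array([-0.00023056, -0.00032755, -0.00135592,  0.00017008, -0.00142837,
       -0.00186919]), 'joint_torque': array([ 1.27444096e-04, -3.40176380e+01, -3.02430546e+01,  7.18292291e-02,
        3.29384557e-02, -1.69722080e-04]), 'tool_pos': array([ 0.24041258, -0.49402032,  0.19152957]), 'ee_rot': array([-3.13938796e+00, -2.19756285e-04,  4.52789676e-01]), 'wrist_force': array([-0.65631248,  0.29710234,  0.2519286 ]), 'wrist_torque': array([ 0.01454961, -0.0034195 ,  0.00817167]), 'width': 0.09382387046759119}
scene {'intrinsics': array([[493.34847296,   0.        , 280.4727003 ],
       [  0.        , 493.34847296, 209.45375284],
       [  0.        ,   0.        ,   1.        ]]), 'origin': array([1.2744827 , 0.03807565, 0.64156118]), 'orientation': array([-2.26328373, -0.0118201 ,  1.34358384])}
wheel 0.97 [111.1, 205.3, 123.8, 234.2] [ 0.557 -0.093  0.057] 0.072
jaw 0.81 [153.2, 194.5, 174.8, 248.3] [ 0.582 -0.004  0.06
[... 818 characters left out ...]
 -0.003  0.066] 0.073
vice 0.56 [318.5, 181.3, 443.0, 256.2] [0.55  0.013 0.029] 0.073
pointer_tip 0.64 [373.3, 191.2, 393.2, 249.2] [ 0.547 -0.004  0.066] 0.073
pointer_tip 0.58 [262.9, 187.8, 301.2, 221.6] [0.598 0.189 0.02 ] 0.04
rider_tip 0.43 [364.7, 176.8, 373.6, 192.0] [0.63  0.014 0.024] 0.031
jar 0.81 [409.0, 151.8, 438.5, 179.3] [ 0.664 -0.093  0.045] 0.052
carver 0.49 [335.1, 252.7, 369.8, 321.2] [0.434 0.052 0.005] 0.012
cast 0.73 [261.1, 187.9, 302.6, 225.3] [0.598 0.189 0.02 ] 0.04
cast 0.48 [408.9, 151.0, 435.9, 180.1] [ 0.663 -0.093  0.045] 0.052
bottle 0.67 [263.5, 186.7, 300.0, 224.7] [0.598 0.189 0.02 ] 0.04
bottle 0.57 [72.9, 264.6, 134.9, 304.3] [0.435 0.502 0.137] 0.213
```

```bash
python3 - <<'E'
from h import *
a=np.load('scene0.npz');b=np.load('top0.npz')
A=cv2.resize(a['im'][170:310,85:310],(780,485),interpolation=cv2.INTER_CUBIC)
save(a['im'],'s1.png',(85,170,310,310),3.4)
save(b['im'],'t1.png',(255,140,455,285),4)
P=b['P'];
# jaw tops
z=P[...,2];m=(z>0.062)&(z<0.08)&(P[...,0]>0.4)&(P[...,0]<0.7)&(P[...,1]>-.2)&(P[...,1]<.2)
n,l,st,c=cv2.connectedComponentsWithStats(m.astype(np.uint8))
for i in range(1,n):
    if st[i,4]>20:
        q=P[l==i];r=cv2.minAreaRect(q[:,:2].astype(np.float32)*1000);print(st[i],r,q[:,2].mean(), cv2.boxPoints(r).round(1).tolist())
E
```

```text
[321 193  16  47 618] ((560.4277954101562, 102.40415954589844), (26.030092239379883, 90.25416564941406), 83.84964752197266) 0.06654811538862535 [[514.2000122070312, 94.30000305175781], [603.9000244140625, 84.5999984741211], [606.7000122070312, 110.5], [517.0, 120.19999694824219]]
[379 197  15  47 642] ((549.2752075195312, -6.83061408996582), (26.491085052490234, 90.44584655761719), 83.60419464111328) 0.0674358577922473 [[502.8999938964844, -15.0], [592.7000122070312, -25.0], [595.7000122070312, 1.2999999523162842], [505.79998779296875, 11.399999618530273]]
[428 214  13  20 197] ((540.2127075195312, -97.59864807128906), (21.936656951904297, 36.9521484375), 86.6668472290039) 0.06654676159070085 [[521.0999755859375, -107.5], [558.0, -109.5999984741211], [559.2999877929688, -87.69999694824219], [522.4000244140625, -85.5999984741211]]
```

View pics/s1.png

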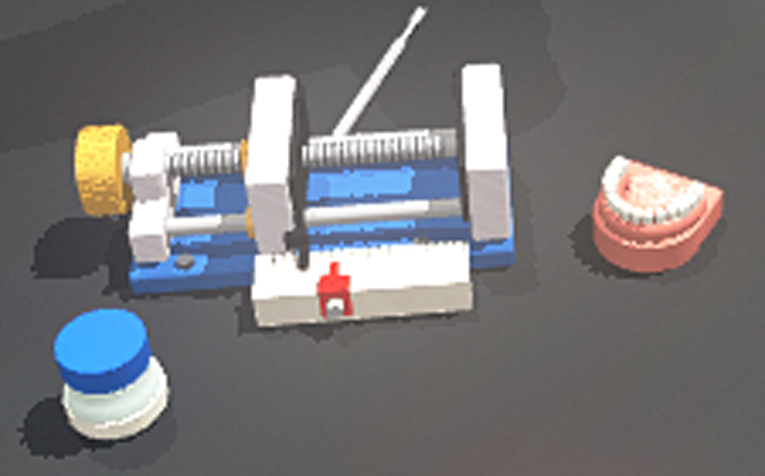

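View pics/t1.png

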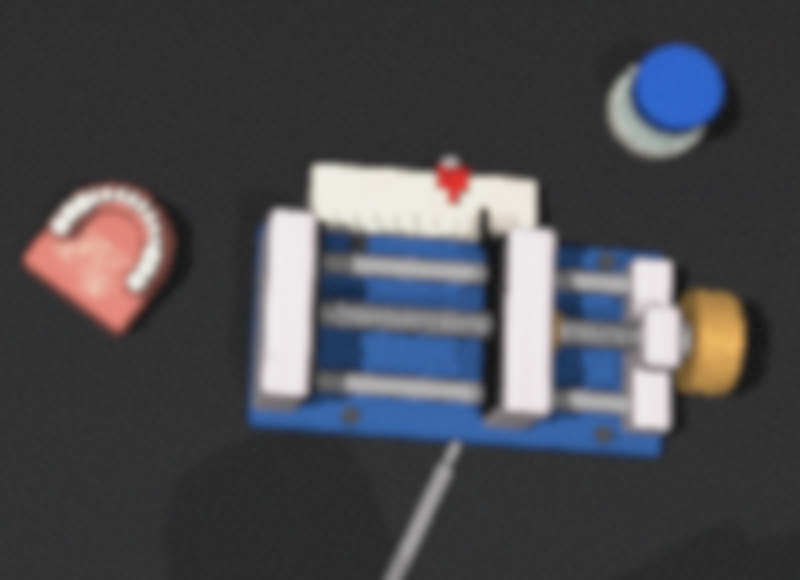

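Emit:
step_arm([
  {"jaw":0,"tx":0.055,"ty":-0.028,"tz":0,"ax":0,"ay":0,"az":-0.127},
  {"jaw":0,"tx":0.09,"ty":-0.045,"tz":0,"ax":0,"ay":0,"az":-0.25},
  {"jaw":0,"tx":0.13,"ty":-0.066,"tz":0,"ax":0,"ay":0,"az":-0.38},
  {"jaw":0,"tx":0.17,"ty":-0.086,"tz":0,"ax":0,"ay":0,"az":-0.5},
  {"jaw":0,"tx":0.21,"ty":-0.107,"tz":0,"ax":0,"ay":0,"az":-0.63},
  {"jaw":0,"tx":0.25,"ty":-0.127,"tz":0,"ax":0,"ay":0,"az":-0.76},
  {"jaw":0,"tx":0.29,"ty":-0.148,"tz":0,"ax":0,"ay":0,"az":-0.89},
  {"jaw":0,"tx":0.33,"ty":-0.168,"tz":0,"ax":0,"ay":0,"az":-1.013},
])

```text
time: 1.8
tool_pos: [0.4647, -0.1975, 0.193]
ee_rot: [3.141, 0.0, 1.471]
wrist_force: [0.6, 0.0, -0.2]
width: 0.0333
```

Emit:
step_arm([
  {"jaw":0,"tx":0.035,"ty":0.021,"tz":0},
  {"jaw":0,"tx":0.07,"ty":0.042,"tz":0.01},
  {"jaw":0,"tx":0.106,"ty":0.064,"tz":0.03,"az":0.005},
  {"jaw":0,"tx":0.106,"ty":0.064,"tz":0.04,"az":0.005},
  {"jaw":0,"tx":0.106,"ty":0.064,"tz":0.04,"az":0.005},
])

```text
invalid input
```

```bash
cat > w.py <<'E'
from h import *
import sys
im,d=snapshot('wrist');m=camera_model('wrist');P=cloud(d,m);o=get_obs()
print(o['tool_pos'],o['ee_rot'],o['width'],o['wrist_force'],m['origin'],m['orientation'])
np.savez(sys.argv[1]+'.npz',im=im,d=d,P=P,o=m['origin'],R=m['orientation'],K=m['intrinsics']);save(im,sys.argv[1]+'.png')
E
python3 w.py w1
```

```text
[ 0.4682442  -0.1917539   0.19279085] [ 3.13815101 -0.00536526  1.4813449 ] 0.029463144369038016 [1.2909679  1.88748185 0.287164  ] [ 0.475968   -0.10965381  0.38560314] [ 2.85485822 -0.00367119 -0.08980166]
```

View pics/w1.png

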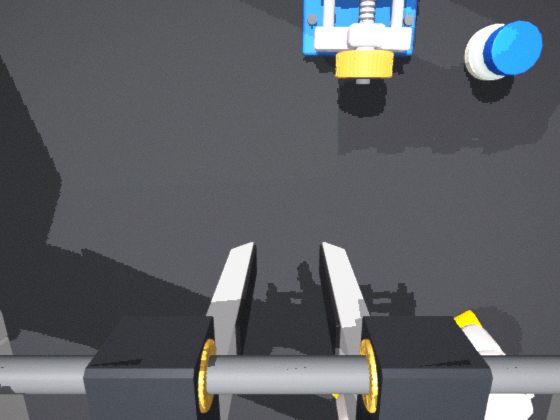

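Emit:
step_arm([
  {"jaw":0,"tx":0.034,"ty":0.021,"tz":0,"ax":0,"ay":0,"az":0.01},
  {"jaw":0,"tx":0.067,"ty":0.042,"tz":0.01,"ax":0,"ay":0,"az":0.01},
  {"jaw":0,"tx":0.1,"ty":0.061,"tz":0.03,"ax":0,"ay":0,"az":0.01},
  {"jaw":0,"tx":0.1,"ty":0.061,"tz":0.04,"ax":0,"ay":0,"az":0.01},
  {"jaw":0,"tx":0.1,"ty":0.061,"tz":0.04,"ax":0,"ay":0,"az":0.01},
  {"jaw":0,"tx":0.1,"ty":0.061,"tz":0.04,"ax":0,"ay":0,"az":0.01},
])

```text
time: 2.45
tool_pos: [0.5376, -0.0984, 0.1537]
ee_rot: [3.139, -0.005, 1.47]
wrist_force: [0.6, 0.5, 0.4]
width: 0.0001
```

```bash
python3 w.py w2
```

```text
[ 0.53790575 -0.09870254  0.1543683 ] [ 3.13719393 -0.00473769  1.46954687] 0.0005950792827386633 [ 0.55390079  0.72309663 -0.64252793] [ 0.54644203 -0.01655008  0.34714623] [ 2.85420607 -0.00462094 -0.1015659 ]
```

View pics/w2.png

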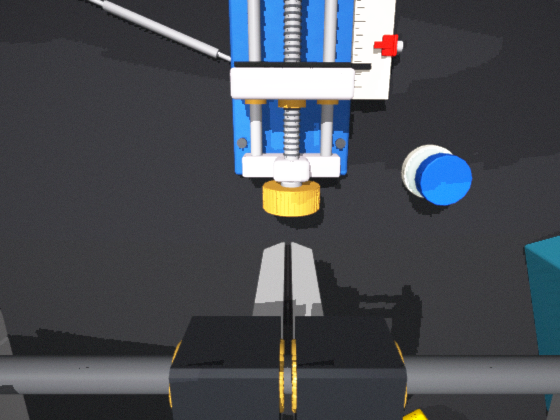

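```bash
cat > a.py <<'E'
from h import *
import sys
f=np.load(sys.argv[1]+'.npz');im=f['im'].astype(int);P=f['P']
yaw=-0.105;vx=np.array([np.cos(yaw),np.sin(yaw),0]);vy=np.array([-np.sin(yaw),np.cos(yaw),0])
C=np.array([.5397,-.0985,0])
def loc(p): q=p-C;return np.stack([q@vx*1000,q@vy*1000-101,p[...,2]*1000],-1)
L=loc(P)
r,g,b=im[...,0],im[...,1],im[...,2]
def blob(m):
    n,l,st,c=cv2.connectedComponentsWithStats(m.astype(np.uint8));i=1+st[1:,4].argmax();return l==i
red=blob((r>130)&(g<70)&(b<70))
q=L[red];print('red n',red.sum(),'x',np.nanmin(q[:,0]),np.nanmax(q[:,0]))
for lo in range(54,84,3):
    k=red&(abs(L[...,0]-lo-1.5)<1.5)
    if k.sum(): print(lo,k.sum(),'y',np.nanpercentile(L[k],[5,50,95],axis=0)[:,1].round(1),'z',np.nanmedian(L[k][:,2]).round(1))
dark=(r+g+b<130)&(L[...,2]>20)&(L[...,2]<60)
for lo in range(40,66,3):
    k=dark&(abs(L[...,0]-lo-1.5)<1.5)&(L[...,1]>-20)&(L[...,1]<50)
    if k.sum(): print('pt',lo,k.sum(),'y',np.nanpercentile(L[k],[5,50,95],axis=0)[:,1].round(1),'z',np.nanmedian(L[k][:,2]).round(1))
w=(r>170)&(b<90)&(g>110)&(L[...,1]<-80)&(L[...,1]>-125)
q=L[w];print('wheel',np.nanpercentile(q,[2,50,98],axis=0).round(1))
t=q[q[:,2]>np.nanmax(q[:,2])-6];print('wheel top',np.nanmean(t,0),np.nanmax(q[:,2]),np.nanpercentile(t,[3,97],axis=0))
# line direction: jaw tops
z=L[...,2];m=(z>62)&(z<78)&(r>180)&(b>150)
q=P[blob(m)][:,:2].astype(np.float32)*1000;R=cv2.minAreaRect(q);print('jaw',R,loc(np.array([*R[0],69])/1000))
E
python3 a.py w2; python3 - <<'E'
from h import *
f=np.load('w2.npz');save(f['im'],'w2c.png',(300,20,420,110),6)
E
```

```text
red n 351 x 68.60565479514015 95.20378162717992
66 3 y [18.2 18.9 19.6] z 29.9
69 22 y [18.4 20.4 22. ] z 28.9
72 23 y [18.3 20.5 22. ] z 29.1
75 64 y [13.2 19.1 25.9] z 27.5
78 76 y [13.2 19.4 26.2] z 27.8
81 74 y [13.  19.9 26.6] z 27.6
pt 49 3 y [3.5 4.3 5. ] z 33.8
pt 52 1 y [4. 4. 4.] z 27.1
pt 55 3 y [3.4 4.1 4.7] z 26.6
pt 58 6 y [3.5 4.1 4.8] z 27.2
pt 61 2 y [3.3 3.6 3.9] z 27.6
pt 64 5 y [2.8 4.1 4.9] z 27.5
wheel [[ -20.  -110.    41.5]
 [   7.4  -95.7   63.7]
 [  25.   -81.4  285.4]]
wheel top [ 1.03429147e-01 -8.10012836e+01  2.85608174e+02] 286.3700126075797 [[-25.43001111 -82.86436157 284.66472735]
 [ 23.02774497 -80.082765   286.36952465]]
jaw ((551.9974365234375, -8.931934356689453), (20.709136962890625, 89.50779724121094), 84.18789672851562) [  2.84233379 -10.63636535  69.        ]
```

View pics/w2c.png

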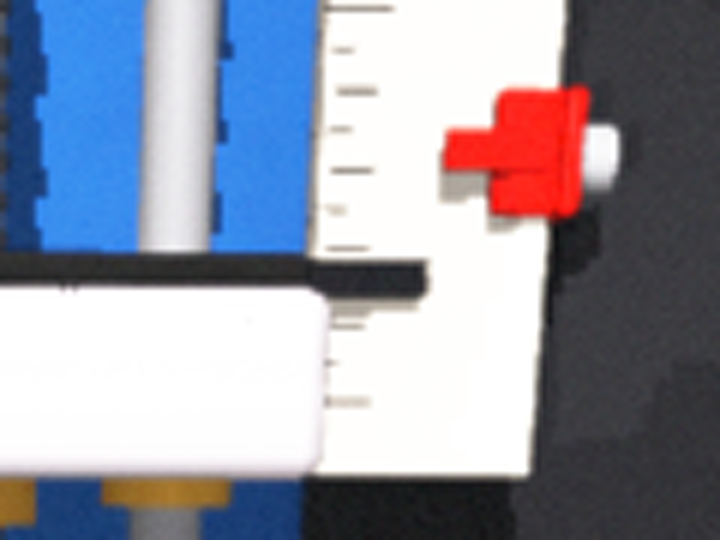

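```bash
python3 - <<'E'
from h import *
vx=np.array([np.cos(-.105),np.sin(-.105)]);vy=np.array([-vx[1],vx[0]])
from scipy.optimize import least_squares
for n in('w2','top0','scene0'):
    f=np.load(n+'.npz');P=f['P'];im=f['im'].astype(int);r,g,b=im[...,0],im[...,1],im[...,2]
    m=(r>140)&(b<100)&(g>90)&(P[...,2]<.075)&(P[...,2]>.03)&(P[...,1]<-.08)&(P[...,1]>-.125)&(P[...,0]>.5)&(P[...,0]<.59)
    q=P[m]*1000;x=(q[:,:2]-[539.7,-98.5])@vx;y=(q[:,:2]-[539.7,-98.5])@vy;z=q[:,2]
    k=(abs(y)<9)&(z>56) ;x,y,z=x[k],y[k],z[k]
    s=least_squares(lambda p:np.hypot(x-p[0],z-p[1])-24,[0,46],loss='soft_l1')
    print(n,k.sum(),s.x,np.percentile(y,[3,97]),z.max(),x.min(),x.max())
E
```

```text
w2 914 [ 2.67066523 46.50151817] [-8.265996    8.48984747] 71.79411884252134 -19.457490073367765 24.829572432248742
top0 201 [-0.08881919 44.80157123] [-8.63547268  8.66599196] 71.37419357499807 -21.66123144083615 20.530933220761778
scene0 53 [ 1.46272435 45.87870061] [-5.20145973  8.55053375] 70.32238205080155 -12.547358726745914 25.02892438447106
```

Emit:
step_arm([
  {"jaw":0,"tx":0,"ty":-0.002,"tz":0.03,"ax":0,"ay":0,"az":0},
  {"jaw":0,"tx":0,"ty":-0.002,"tz":0.055,"ax":0,"ay":0,"az":0},
  {"jaw":0,"tx":0,"ty":-0.002,"tz":0.068,"ax":0,"ay":0,"az":0},
  {"jaw":0,"tx":0,"ty":-0.002,"tz":0.072,"ax":0,"ay":0,"az":0},
  {"jaw":0,"tx":0,"ty":-0.002,"tz":0.0735,"ax":0,"ay":0,"az":0},
  {"jaw":0,"tx":0,"ty":-0.002,"tz":0.0745,"ax":0,"ay":0,"az":0},
  {"jaw":0,"tx":0,"ty":-0.002,"tz":0.0755,"ax":0,"ay":0,"az":0},
  {"jaw":0,"tx":0,"ty":-0.002,"tz":0.0762,"ax":0,"ay":0,"az":0},
])

```text
time: 3.3
tool_pos: [0.5369, -0.0983, 0.0791]
ee_rot: [3.135, -0.004, 1.47]
wrist_force: [-0.3, -0.3, 0.6]
width: 0.0003
```

Emit:
step_arm([
  {"jaw":0,"tx":0,"ty":0,"tz":0.001,"ax":0,"ay":0,"az":0},
  {"jaw":0,"tx":0,"ty":0,"tz":0.0015,"ax":0,"ay":0,"az":0},
  {"jaw":0,"tx":0,"ty":0,"tz":0.0018,"ax":0,"ay":0,"az":0},
  {"jaw":0,"tx":0,"ty":0,"tz":0.0018,"ax":0,"ay":0,"az":0},
])

```text
time: 3.7
tool_pos: [0.5369, -0.0983, 0.0773]
ee_rot: [3.136, -0.004, 1.47]
wrist_force: [-0.2, 0.2, 0.3]
width: 0.0008
```

Emit:
step_arm([
  {"jaw":0,"tx":0,"ty":0,"tz":0.0005,"ax":0,"ay":0,"az":0},
  {"jaw":0,"tx":0,"ty":0,"tz":0.001,"ax":0,"ay":0,"az":0},
  {"jaw":0,"tx":0,"ty":0,"tz":0.001,"ax":0,"ay":0,"az":0},
])

```text
time: 4.0
tool_pos: [0.5368, -0.0983, 0.0761]
ee_rot: [3.136, -0.004, 1.47]
wrist_force: [0.6, 0.0, -0.5]
width: 0.0005
```

Emit:
step_arm([
  {"jaw":0,"tx":0,"ty":0,"tz":0.0005,"ax":0,"ay":0,"az":0},
  {"jaw":0,"tx":0,"ty":0,"tz":0.001,"ax":0,"ay":0,"az":0},
  {"jaw":0,"tx":0,"ty":0,"tz":0.001,"ax":0,"ay":0,"az":0},
])

```text
time: 4.3
tool_pos: [0.5368, -0.0982, 0.075]
ee_rot: [3.136, -0.004, 1.47]
wrist_force: [0.7, 0.4, 0.4]
width: 0.0006
```

Emit:
step_arm([
  {"jaw":0,"tx":0,"ty":0,"tz":0.0005,"ax":0,"ay":0,"az":0},
  {"jaw":0,"tx":0,"ty":0,"tz":0.0008,"ax":0,"ay":0,"az":0},
  {"jaw":0,"tx":0,"ty":0,"tz":0.0008,"ax":0,"ay":0,"az":0},
])

```text
time: 4.6
tool_pos: [0.5367, -0.0982, 0.0741]
ee_rot: [3.136, -0.005, 1.47]
wrist_force: [0.2, 0.1, 0.4]
width: 0.0002
```

```bash
python3 w.py w3; python3 - <<'E'
from h import *
f=np.load('w3.npz');save(f['im'],'w3c.png',(180,60,420,300),2.5)
E
```

```text
[ 0.53671947 -0.09819779  0.07416964] [ 3.13611021 -0.00452351  1.46970841] 0.0008376043778771933 [-0.37739832  0.12880692 -0.85342484] [ 0.54504337 -0.01599269  0.26688647] [ 2.8539869  -0.00569156 -0.10141059]
```

View pics/w3c.png

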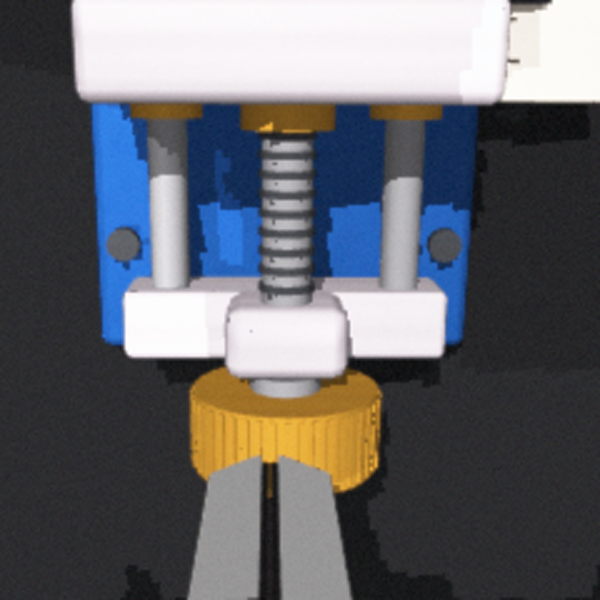

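```bash
python3 - <<'E'
from h import *
f=np.load('w3.npz');P=f['P'];im=f['im'].astype(int);r,g,b=im[...,0],im[...,1],im[...,2]
for c in (262,276,288,302):
  for v in range(220,275,3):
    if c in(276,302): print(c,v,(P[v,c]*1000).round(1),im[v,c])
q=P[(r>140)&(b<100)&(P[...,2]<.08)&(P[...,1]<-.08)&(P[...,2]>.03)]*1000
vy=np.array([.1048,.9945]);vx=np.array([.9945,-.1048])
y=(q[:,:2]-[539.7,-98.5])@vy;x=(q[:,:2]-[539.7,-98.5])@vx
for a in range(-14,16,2):
    k=(y>=a)&(y<a+2)
    if k.sum():print(a,k.sum(),q[k,2].max().round(1),x[k].min().round(1),x[k].max().round(1))
E
```

```text
276 220 [532.  -87.4  57.3] [159 112  37]
276 223 [532.2 -87.3  63. ] [158 112  36]
276 226 [532.2 -87.8  66.7] [229 171  58]
276 229 [532.1 -89.1  68.3] [233 176  56]
276 232 [531.9 -91.2  67.5] [232 177  57]
276 235 [531.7 -93.1  67.4] [233 179  60]
276 238 [531.4 -95.2  66.9] [232 175  62]
276 241 [531.2 -96.9  67.2] [233 179  61]
276 244 [531.  -98.9  66.9] [201 166 111]
276 247 [532.7 -89.2  94.2] [152 151 151]
276 250 [532.8 -89.3  97.8] [154 150 151]
276 253 [532.9 -89.1 101.9] [154 151 151]
276 256 [533.  -89.1 105.3] [149 151 151]
276 259 [533.1 -89.1 108.8] [150 150 150]
276 262 [533.1 -89.5 111. ] [152 151 149]
276 265 [533.3 -89.1 115.1] [153 151 153]
276 268 [533.3 -89.6 117.2] [152 151 151]
276 271 [533.4 -89.3 120.6] [148 149 149]
276 274 [533.4 -89.4 123.2] [149 149 146]
302 220 [547.6 -88.1  59.8] [159 113  39]
302 223 [547.4 -88.7  63.4] [160 113  38]
302 226 [547.2 -89.1  67.5] [169 118  42]
302 229 [547.  -90.1  69.8] [232 177  63]
302 232 [546.8 -91.8  70.1] [231 174  55]
302 235 [546.7 -93.9  69.4] [233 180  64]
302 238 [546.5 -96.   68.6] [233 178  62]
302 241 [546.3 -97.6  69.3] [231 176  61]
302 244 [nan nan nan] [231 176  66]
302 247 [545.9 -90.6  94.2] [154 152 152]
302 250 [545.7 -91.   97. ] [151 148 150]
302 253 [545.5 -90.5 101.6] [153 152 152]
302 256 [545.4 -90.4 105.4] [155 153 153]
302 259 [545.2 -90.8 107.9] [153 153 152]
302 262 [545.1 -90.4 111.8] [155 153 154]
302 265 [545.  -90.6 114.5] [148 149 148]
302 268 [544.8 -91.  116.8] [150 150 150]
302 271 [544.7 -90.7 120.2] [155 152 153]
302 274 [544.6 -90.7 123. ] [151 151 150]
-10 30 67.5 -19.4 24.9
-8 79 67.6 -20.9 24.8
-6 81 68.2 -20.9 24.9
-4 112 69.5 -20.8 23.8
-2 155 69.9 -21.8 23.7
0 211 71.3 -21.6 25.1
2 232 71.4 -21.5 25.1
4 242 71.2 -21.5 25.1
6 246 71.0 -21.4 25.0
8 294 71.1 -21.6 25.7
10 815 70.8 -21.0 24.9
```

```bash
python3 - <<'E'
from h import *
im,d=snapshot('scene');P=cloud(d,camera_model('scene'));np.savez('s2.npz',im=im,d=d,P=P);save(im,'s2.png',(70,120,210,260),4.2)
for v in range(180,216,2): print(v,[(P[v,c]*1000).round(0).tolist() for c in (108,114,120)])
print(get_obs()['joint_positions'])
E
```

```text
180 [[619.0, -77.0, 189.0], [345.0, -113.0, -2.0], [354.0, -99.0, 2.0]]
182 [[620.0, -78.0, 186.0], [356.0, -112.0, 0.0], [359.0, -99.0, 1.0]]
184 [[550.0, -91.0, 133.0], [363.0, -112.0, -0.0], [367.0, -99.0, 1.0]]
186 [[550.0, -92.0, 129.0], [527.0, -86.0, 111.0], [373.0, -99.0, -0.0]]
188 [[552.0, -92.0, 126.0], [530.0, -86.0, 109.0], [379.0, -99.0, -1.0]]
190 [[550.0, -93.0, 120.0], [533.0, -87.0, 107.0], [390.0, -99.0, 2.0]]
192 [[551.0, -94.0, 117.0], [539.0, -86.0, 107.0], [395.0, -99.0, 0.0]]
194 [[549.0, -95.0, 111.0], [542.0, -87.0, 105.0], [405.0, -98.0, 2.0]]
196 [[549.0, -96.0, 107.0], [542.0, -88.0, 101.0], [408.0, -99.0, -1.0]]
198 [[550.0, -97.0, 104.0], [547.0, -88.0, 100.0], [416.0, -99.0, 0.0]]
200 [[549.0, -98.0, 98.0], [552.0, -88.0, 99.0], [422.0, -99.0, -0.0]]
202 [[544.0, -100.0, 90.0], [427.0, -110.0, 0.0], [431.0, -98.0, 1.0]]
204 [[430.0, -122.0, -0.0], [433.0, -110.0, -0.0], [437.0, -98.0, 1.0]]
206 [[437.0, -122.0, -1.0], [441.0, -110.0, 1.0], [446.0, -98.0, 2.0]]
208 [[443.0, -122.0, -1.0], [535.0, -94.0, 68.0], [532.0, -84.0, 64.0]]
210 [[542.0, -104.0, 71.0], [540.0, -94.0, 68.0], [535.0, -85.0, 62.0]]
212 [[546.0, -104.0, 70.0], [547.0, -94.0, 69.0], [540.0, -85.0, 61.0]]
214 [[551.0, -104.0, 70.0], [552.0, -94.0, 68.0], [541.0, -85.0, 58.0]]
[-0.28857214  0.1270078   1.56497089  0.00547921  1.44505026 -0.1881607 ]
```

View pics/s2.png

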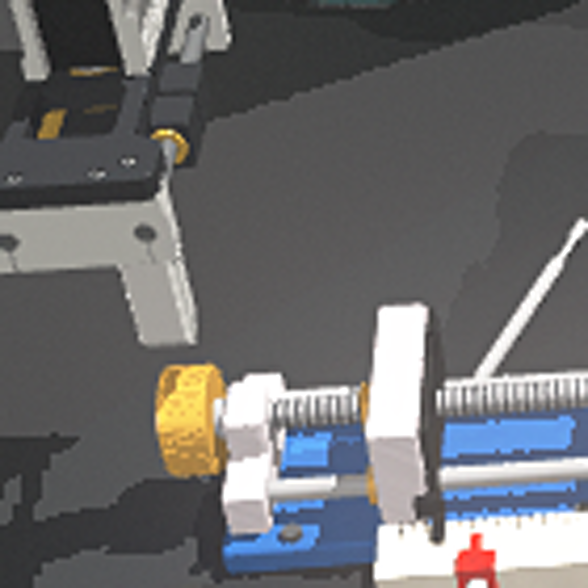

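Emit:
step_arm([
  {"jaw":0,"tx":0,"ty":0,"tz":0.006,"ax":0,"ay":0,"az":0},
  {"jaw":0,"tx":0,"ty":0,"tz":0.01,"ax":0,"ay":0,"az":0},
  {"jaw":0,"tx":0,"ty":0,"tz":0.013,"ax":0,"ay":0,"az":0},
  {"jaw":0,"tx":0,"ty":0,"tz":0.014,"ax":0,"ay":0,"az":0},
  {"jaw":0,"tx":0,"ty":0,"tz":0.015,"ax":0,"ay":0,"az":0},
  {"jaw":0,"tx":0,"ty":0,"tz":0.0155,"ax":0,"ay":0,"az":0},
  {"jaw":0,"tx":0,"ty":0,"tz":0.016,"ax":0,"ay":0,"az":0},
])

```text
time: 5.4
tool_pos: [0.537, -0.0982, 0.0583]
ee_rot: [3.136, -0.004, 1.47]
wrist_force: [0.3, -0.7, -1.0]
width: 0.0003
```

Emit:
step_arm([
  {"jaw":0,"tx":0,"ty":0,"tz":0.0005,"ax":0,"ay":0,"az":0},
  {"jaw":0,"tx":0,"ty":0,"tz":0.001,"ax":0,"ay":0,"az":0},
  {"jaw":0,"tx":0,"ty":0,"tz":0.001,"ax":0,"ay":0,"az":0},
])

```text
time: 5.7
tool_pos: [0.5371, -0.0982, 0.0575]
ee_rot: [3.135, -0.004, 1.47]
wrist_force: [0.1, 0.6, -0.5]
width: 0.0007
```

Emit:
step_arm([
  {"jaw":0,"tx":0,"ty":0,"tz":0.0005,"ax":0,"ay":0,"az":0},
  {"jaw":0,"tx":0,"ty":0,"tz":0.001,"ax":0,"ay":0,"az":0},
  {"jaw":0,"tx":0,"ty":0,"tz":0.001,"ax":0,"ay":0,"az":0},
])

```text
time: 6.0
tool_pos: [0.5374, -0.0983, 0.0573]
ee_rot: [3.134, -0.004, 1.47]
wrist_force: [-1.6, -0.0, 4.1]
width: 0.0003
```

Emit:
step_arm([
  {"jaw":0,"tx":0,"ty":0,"tz":0.0005,"ax":0,"ay":0,"az":0},
  {"jaw":0,"tx":0,"ty":0,"tz":0.001,"ax":0,"ay":0,"az":0},
  {"jaw":0,"tx":0,"ty":0,"tz":0.001,"ax":0,"ay":0,"az":0},
])

```text
time: 6.3
tool_pos: [0.5381, -0.0983, 0.0573]
ee_rot: [3.133, -0.004, 1.47]
wrist_force: [-0.9, -0.4, 6.3]
width: 0.0006
```

Emit:
step_arm([
  {"jaw":0,"tx":0,"ty":0,"tz":0.0005,"ax":0,"ay":0,"az":0},
  {"jaw":0,"tx":0,"ty":0,"tz":0.001,"ax":0,"ay":0,"az":0},
  {"jaw":0,"tx":0,"ty":0,"tz":0.001,"ax":0,"ay":0,"az":0},
])

```text
time: 6.6
tool_pos: [0.5388, -0.0984, 0.0574]
ee_rot: [3.131, -0.004, 1.47]
wrist_force: [-0.8, 1.2, 6.9]
width: 0.0005
```

Emit:
step_arm([
  {"jaw":0,"tx":0,"ty":0.002,"tz":0.0015,"ax":0.083,"ay":0,"az":0},
  {"jaw":0,"tx":0,"ty":0.004,"tz":0.0017,"ax":0.167,"ay":0,"az":0},
  {"jaw":0,"tx":0,"ty":0.006,"tz":0.0022,"ax":0.25,"ay":0,"az":0},
  {"jaw":0,"tx":0,"ty":0.0079,"tz":0.0029,"ax":0.333,"ay":0,"az":0},
  {"jaw":0,"tx":0,"ty":0.0096,"tz":0.0039,"ax":0.417,"ay":0,"az":0},
  {"jaw":0,"tx":0,"ty":0.0113,"tz":0.0051,"ax":0.5,"ay":0,"az":0},
  {"jaw":0,"tx":0,"ty":0.0113,"tz":0.0051,"ax":0.5,"ay":0,"az":0},
])

```text
time: 7.3
tool_pos: [0.554, -0.1001, 0.0504]
ee_rot: [-2.656, -0.004, 1.471]
wrist_force: [6.3, -0.2, 3.7]
width: 0.0007
```

Emit:
step_arm([
  {"jaw":0,"tx":0,"ty":0,"tz":-0.01,"ax":0,"ay":0,"az":0},
  {"jaw":0,"tx":0,"ty":-0.012,"tz":-0.035,"ax":-0.15,"ay":0,"az":0},
  {"jaw":0,"tx":0,"ty":-0.026,"tz":-0.06,"ax":-0.3,"ay":0,"az":0},
  {"jaw":0,"tx":0,"ty":-0.038,"tz":-0.08,"ax":-0.42,"ay":0,"az":0},
  {"jaw":0,"tx":0,"ty":-0.046,"tz":-0.092,"ax":-0.49,"ay":0,"az":0},
  {"jaw":0,"tx":0,"ty":-0.046,"tz":-0.092,"ax":-0.49,"ay":0,"az":0},
  {"jaw":0,"tx":0,"ty":-0.046,"tz":-0.092,"ax":-0.49,"ay":0,"az":0},
])

```text
time: 8.0
tool_pos: [0.5558, -0.1007, 0.1525]
ee_rot: [3.138, -0.004, 1.47]
wrist_force: [-0.4, 0.5, -0.1]
width: 0.0007
```

```bash
cat > g.py <<'E'
# gap pointer->rider from a wrist picture: project blade centre lines; rays met with the plane z=Zb
from h import *
from scipy.spatial.transform import Rotation as Ro
import sys
def gap(n):
    f=np.load(n+'.npz');im=f['im'].astype(int);P=f['P'];K=f['K'];R=Ro.from_euler('xyz',f['R']).as_matrix();o=f['o']
    r,g,b=im[...,0],im[...,1],im[...,2]
    vx=np.array([np.cos(-.105),np.sin(-.105)]);vy=np.array([-vx[1],vx[0]])
    v,u=np.mgrid[:420,:560];D=np.stack([(u-K[0,2])/K[0,0],(v-K[1,2])/K[1,1],np.ones_like(u)],-1)@R.T
    Z=.028;Q=o+D*((Z-o[2])/D[...,2])[...,None]
    Y=(Q[...,:2]-[.5410,-.0986])@vy*1000-101;X=(Q[...,:2]-[.5410,-.0986])@vx*1000
    red=(r>120)&(g<80)&(b<80)&(X>50)&(X<95)&(Y>-20)&(Y<60)
    bar=(X>58)&(X<65)&(Y>-20)&(Y<50)
    dark=(r+g+b<170)&bar
    rb=red&(X<X[red].min()+6)&(X>X[red].min()+1.5)
    n1,l,st,c=cv2.connectedComponentsWithStats(dark.astype(np.uint8));i=1+st[1:,4].argmax();pb=l==i
    yr,yp=Y[rb].mean(),Y[pb].mean()
    print(n,'rider y %.2f (span %.1f n%d) pointer y %.2f (span %.1f, n%d) gap %.2f'%(yr,np.ptp(Y[rb]),rb.sum(),yp,np.ptp(Y[pb]),pb.sum(),yr-yp),'z',np.nanmedian(P[rb][:,2]).round(4),np.nanmedian(P[pb][:,2]).round(4))
for n in sys.argv[1:]: gap(n)
E
python3 w.py w4; python3 g.py w2 w4
```

```text
[ 0.55579055 -0.1006448   0.15140163] [ 3.13990022 -0.00425964  1.47039215] 0.00029390277945396114 [ 0.50630533 -0.51030671 -0.3432082 ] [ 0.56478731 -0.01844645  0.34409904] [ 2.85376914e+00 -1.88480643e-03 -1.00733475e-01]
w2 rider y 19.96 (span 6.7 n37) pointer y 3.96 (span 3.1, n45) gap 16.00 z 0.0289 0.0272
w4 rider y 20.34 (span 3.7 n34) pointer y 8.07 (span 3.0, n37) gap 12.27 z 0.0271 0.0251
```

Emit:
step_arm([
  {"jaw":0,"tx":0.0004,"ty":-0.01,"tz":0.02,"ax":-0.14,"ay":0,"az":0},
  {"jaw":0,"tx":0.0004,"ty":-0.025,"tz":0.04,"ax":-0.28,"ay":0,"az":0},
  {"jaw":0,"tx":0.0004,"ty":-0.0295,"tz":0.06,"ax":-0.42,"ay":0,"az":0},
  {"jaw":0,"tx":0.0004,"ty":-0.0295,"tz":0.08,"ax":-0.5,"ay":0,"az":0},
  {"jaw":0,"tx":0.0004,"ty":-0.0295,"tz":0.089,"ax":-0.5,"ay":0,"az":0},
  {"jaw":0,"tx":0.0004,"ty":-0.0295,"tz":0.089,"ax":-0.5,"ay":0,"az":0},
])

```text
time: 8.65
tool_pos: [0.5255, -0.0965, 0.0593]
ee_rot: [2.647, -0.006, 1.47]
wrist_force: [0.3, 0.6, 0.1]
width: 0.0004
```

Emit:
step_arm([
  {"jaw":0,"tx":0,"ty":0,"tz":0.005,"ax":0,"ay":0,"az":0},
  {"jaw":0,"tx":0,"ty":0,"tz":0.007,"ax":0,"ay":0,"az":0},
  {"jaw":0,"tx":0,"ty":0,"tz":0.008,"ax":0,"ay":0,"az":0},
  {"jaw":0,"tx":0,"ty":0,"tz":0.0085,"ax":0,"ay":0,"az":0},
  {"jaw":0,"tx":0,"ty":0,"tz":0.0085,"ax":0,"ay":0,"az":0},
])

```text
time: 9.15
tool_pos: [0.531, -0.0974, 0.0535]
ee_rot: [2.644, -0.005, 1.47]
wrist_force: [-0.3, -0.0, 1.9]
width: 0.0001
```

```bash
cat > t.py <<'E'
import numpy as np,sys
# args: phi0 s0 phi1 s1 press(mm) rows ; rows in the tool frame at phi0 (tool y=+tangent, z=into wheel)
p0,s0,p1,s1,pr,n=map(float,sys.argv[1:]);n=int(n)
pos=lambda p,s,r:s*np.array([np.cos(p),-np.sin(p)])+r*np.array([np.sin(p),np.cos(p)])
a=pos(p0,s0,11.3)
for k in range(1,n+1):
    t=k/n;p=p0+(p1-p0)*t;d=pos(p,s0+(s1-s0)*t,11.3-pr)-a
    print('ty %.4f tz %.4f ax %.3f'%((d@[np.cos(p0),-np.sin(p0)])/1e3,-(d@[np.sin(p0),np.cos(p0)])/1e3,p-p0))
E
python3 t.py -.497 -5 .5 5 1.8 8
```

```text
ty 0.0025 tz 0.0014 ax 0.125
ty 0.0049 tz 0.0015 ax 0.249
ty 0.0073 tz 0.0020 ax 0.374
ty 0.0095 tz 0.0030 ax 0.498
ty 0.0116 tz 0.0043 ax 0.623
ty 0.0133 tz 0.0060 ax 0.748
ty 0.0147 tz 0.0081 ax 0.872
ty 0.0157 tz 0.0103 ax 0.997
```

Emit:
step_arm([
  {"jaw":0,"tx":0,"ty":0.0025,"tz":0.0016,"ax":0.125,"ay":0,"az":0},
  {"jaw":0,"tx":0,"ty":0.0049,"tz":0.0016,"ax":0.249,"ay":0,"az":0},
  {"jaw":0,"tx":0,"ty":0.0073,"tz":0.002,"ax":0.374,"ay":0,"az":0},
  {"jaw":0,"tx":0,"ty":0.0095,"tz":0.003,"ax":0.498,"ay":0,"az":0},
  {"jaw":0,"tx":0,"ty":0.0116,"tz":0.0043,"ax":0.623,"ay":0,"az":0},
  {"jaw":0,"tx":0,"ty":0.0133,"tz":0.006,"ax":0.748,"ay":0,"az":0},
  {"jaw":0,"tx":0,"ty":0.0147,"tz":0.0081,"ax":0.872,"ay":0,"az":0},
  {"jaw":0,"tx":0,"ty":0.0157,"tz":0.0103,"ax":0.997,"ay":0,"az":0},
])

```text
time: 9.95
tool_pos: [0.5506, -0.0993, 0.0535]
ee_rot: [-2.64, -0.005, 1.47]
wrist_force: [0.1, -0.8, 2.6]
width: 0.0006
```

Emit:
step_arm([
  {"jaw":0,"tx":0,"ty":0,"tz":-0.01,"ax":0,"ay":0,"az":0},
  {"jaw":0,"tx":0,"ty":-0.012,"tz":-0.035,"ax":-0.15,"ay":0,"az":0},
  {"jaw":0,"tx":0,"ty":-0.026,"tz":-0.06,"ax":-0.3,"ay":0,"az":0},
  {"jaw":0,"tx":0,"ty":-0.038,"tz":-0.08,"ax":-0.42,"ay":0,"az":0},
  {"jaw":0,"tx":0,"ty":-0.046,"tz":-0.092,"ax":-0.49,"ay":0,"az":0},
  {"jaw":0,"tx":0,"ty":-0.046,"tz":-0.092,"ax":-0.49,"ay":0,"az":0},
  {"jaw":0,"tx":0,"ty":-0.046,"tz":-0.092,"ax":-0.49,"ay":0,"az":0},
])

```text
time: 10.65
tool_pos: [0.5542, -0.1001, 0.1563]
ee_rot: [-3.13, -0.005, 1.47]
wrist_force: [-0.2, 0.8, -0.3]
width: 0.0006
```

```bash
python3 w.py w5; python3 g.py w5
```

```text
[ 0.55413744 -0.10007914  0.15504189] [-3.12733412 -0.0050079   1.47008532] 0.0003168041819385574 [ 0.15847848 -0.48747943 -0.03070887] [ 0.5661827  -0.01831246  0.34779656] [ 2.85452503  0.01406394 -0.1008921 ]
w5 rider y 20.02 (span 4.5 n39) pointer y 13.42 (span 3.0, n35) gap 6.59 z 0.0268 0.0252
```

Emit:
step_arm([
  {"jaw":0,"tx":0,"ty":-0.01,"tz":0.02,"ax":-0.14,"ay":0,"az":0},
  {"jaw":0,"tx":0,"ty":-0.023,"tz":0.04,"ax":-0.28,"ay":0,"az":0},
  {"jaw":0,"tx":0,"ty":-0.0265,"tz":0.06,"ax":-0.42,"ay":0,"az":0},
  {"jaw":0,"tx":0,"ty":-0.0265,"tz":0.08,"ax":-0.51,"ay":0,"az":0},
  {"jaw":0,"tx":0,"ty":-0.0265,"tz":0.092,"ax":-0.51,"ay":0,"az":0},
  {"jaw":0,"tx":0,"ty":-0.0265,"tz":0.092,"ax":-0.51,"ay":0,"az":0},
  {"jaw":0,"tx":0,"ty":-0.0265,"tz":0.092,"ax":-0.51,"ay":0,"az":0},
])

```text
time: 11.4
tool_pos: [0.529, -0.0976, 0.0652]
ee_rot: [2.645, -0.005, 1.47]
wrist_force: [0.8, 0.2, 0.9]
width: 0.0005
```

Emit:
step_arm([
  {"jaw":0,"tx":0,"ty":0,"tz":0.005,"ax":0,"ay":0,"az":0},
  {"jaw":0,"tx":0,"ty":0,"tz":0.007,"ax":0,"ay":0,"az":0},
  {"jaw":0,"tx":0,"ty":0,"tz":0.008,"ax":0,"ay":0,"az":0},
  {"jaw":0,"tx":0,"ty":0,"tz":0.0085,"ax":0,"ay":0,"az":0},
  {"jaw":0,"tx":0,"ty":0,"tz":0.0085,"ax":0,"ay":0,"az":0},
])

```text
time: 11.9
tool_pos: [0.5332, -0.0979, 0.0578]
ee_rot: [2.645, -0.005, 1.47]
wrist_force: [0.5, -0.1, 0.9]
width: 0.0003
```

```bash
python3 t.py -.497 -5 .38 4 1.8 8
```

```text
ty 0.0022 tz 0.0014 ax 0.110
ty 0.0044 tz 0.0014 ax 0.219
ty 0.0065 tz 0.0018 ax 0.329
ty 0.0086 tz 0.0025 ax 0.439
ty 0.0105 tz 0.0035 ax 0.548
ty 0.0122 tz 0.0049 ax 0.658
ty 0.0137 tz 0.0065 ax 0.767
ty 0.0149 tz 0.0083 ax 0.877
```

Emit:
step_arm([
  {"jaw":0,"tx":0,"ty":-0.0038,"tz":0,"ax":0,"ay":0,"az":0},
  {"jaw":0,"tx":0,"ty":-0.0038,"tz":0.0015,"ax":0,"ay":0,"az":0},
  {"jaw":0,"tx":0,"ty":-0.0038,"tz":0.0025,"ax":0,"ay":0,"az":0},
  {"jaw":0,"tx":0,"ty":-0.0038,"tz":0.0032,"ax":0,"ay":0,"az":0},
  {"jaw":0,"tx":0,"ty":-0.0038,"tz":0.0032,"ax":0,"ay":0,"az":0},
])

```text
time: 12.4
tool_pos: [0.5312, -0.0977, 0.0535]
ee_rot: [2.645, -0.005, 1.471]
wrist_force: [-4.1, 0.5, 4.0]
width: 0.0005
```

Emit:
step_arm([
  {"jaw":0,"tx":0,"ty":0.0022,"tz":0.0013,"ax":0.11,"ay":0,"az":0},
  {"jaw":0,"tx":0,"ty":0.0044,"tz":0.0014,"ax":0.219,"ay":0,"az":0},
  {"jaw":0,"tx":0,"ty":0.0065,"tz":0.0018,"ax":0.329,"ay":0,"az":0},
  {"jaw":0,"tx":0,"ty":0.0086,"tz":0.0025,"ax":0.439,"ay":0,"az":0},
  {"jaw":0,"tx":0,"ty":0.0105,"tz":0.0035,"ax":0.548,"ay":0,"az":0},
  {"jaw":0,"tx":0,"ty":0.0122,"tz":0.0049,"ax":0.658,"ay":0,"az":0},
  {"jaw":0,"tx":0,"ty":0.0137,"tz":0.0065,"ax":0.767,"ay":0,"az":0},
  {"jaw":0,"tx":0,"ty":0.0149,"tz":0.0083,"ax":0.877,"ay":0,"az":0},
])

```text
time: 13.2
tool_pos: [0.5495, -0.0996, 0.0547]
ee_rot: [-2.76, -0.004, 1.471]
wrist_force: [-0.4, 0.6, 2.3]
width: 0.0004
```

Emit:
step_arm([
  {"jaw":0,"tx":0,"ty":0,"tz":-0.01,"ax":0,"ay":0,"az":0},
  {"jaw":0,"tx":0,"ty":-0.01,"tz":-0.035,"ax":-0.13,"ay":0,"az":0},
  {"jaw":0,"tx":0,"ty":-0.02,"tz":-0.06,"ax":-0.25,"ay":0,"az":0},
  {"jaw":0,"tx":0,"ty":-0.03,"tz":-0.08,"ax":-0.38,"ay":0,"az":0},
  {"jaw":0,"tx":0,"ty":-0.035,"tz":-0.09,"ax":-0.38,"ay":0,"az":0},
  {"jaw":0,"tx":0,"ty":-0.035,"tz":-0.09,"ax":-0.38,"ay":0,"az":0},
  {"jaw":0,"tx":0,"ty":-0.035,"tz":-0.09,"ax":-0.38,"ay":0,"az":0},
])

```text
time: 13.9
tool_pos: [0.5511, -0.1002, 0.1509]
ee_rot: [-3.139, -0.004, 1.471]
wrist_force: [0.2, -0.1, 0.3]
width: 0.0006
```

```bash
python3 w.py w6; python3 g.py w6;python3 - <<'E'
from h import *
f=np.load('w6.npz');save(f['im'],'w6c.png',(300,0,440,100),5.5)
E
```

```text
[ 0.55095106 -0.1001327   0.14991286] [-3.13753771 -0.00445593  1.47076524] 0.0005027754246951123 [ 0.31192571 -0.36676548 -0.8321348 ] [ 0.56100764 -0.01808246  0.34265007] [ 2.85394128  0.00384696 -0.10033191]
w6 rider y 20.16 (span 3.7 n33) pointer y 19.08 (span 2.9, n38) gap 1.09 z 0.0273 0.0255
```

View pics/w6c.png

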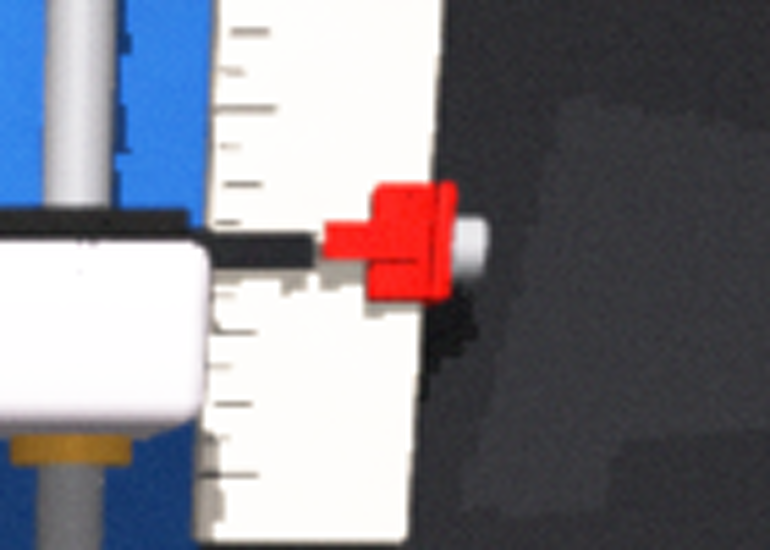

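Emit:
step_arm([
  {"jaw":0,"tx":0.0004,"ty":-0.013,"tz":0.03,"ax":0,"ay":0,"az":0},
  {"jaw":0,"tx":0.0004,"ty":-0.013,"tz":0.06,"ax":0,"ay":0,"az":0},
  {"jaw":0,"tx":0.0004,"ty":-0.013,"tz":0.08,"ax":0,"ay":0,"az":0},
  {"jaw":0,"tx":0.0004,"ty":-0.013,"tz":0.088,"ax":0,"ay":0,"az":0},
  {"jaw":0,"tx":0.0004,"ty":-0.013,"tz":0.089,"ax":0,"ay":0,"az":0},
  {"jaw":0,"tx":0.0004,"ty":-0.013,"tz":0.089,"ax":0,"ay":0,"az":0},
])

```text
time: 14.55
tool_pos: [0.5384, -0.0981, 0.0607]
ee_rot: [-3.137, -0.005, 1.471]
wrist_force: [-0.2, -0.4, -0.2]
width: 0.0006
```

Emit:
step_arm([
  {"jaw":0,"tx":0,"ty":0,"tz":0.001,"ax":0,"ay":0,"az":0},
  {"jaw":0,"tx":0,"ty":0,"tz":0.002,"ax":0,"ay":0,"az":0},
  {"jaw":0,"tx":0,"ty":0,"tz":0.0025,"ax":0,"ay":0,"az":0},
  {"jaw":0,"tx":0,"ty":0,"tz":0.0025,"ax":0,"ay":0,"az":0},
])

```text
time: 14.95
tool_pos: [0.5385, -0.0981, 0.0584]
ee_rot: [-3.137, -0.004, 1.471]
wrist_force: [0.6, 0.6, -0.3]
width: 0.0002
```

Next: settle on the rim and draw 6 mm.

Emit:
step_arm([
  {"jaw":0,"tx":0,"ty":0,"tz":0.0008,"ax":0,"ay":0,"az":0},
  {"jaw":0,"tx":0,"ty":0,"tz":0.0016,"ax":0,"ay":0,"az":0},
  {"jaw":0,"tx":0,"ty":0,"tz":0.0022,"ax":0,"ay":0,"az":0},
  {"jaw":0,"tx":0,"ty":0.0015,"tz":0.0024,"ax":0,"ay":0,"az":0},
  {"jaw":0,"tx":0,"ty":0.003,"tz":0.0024,"ax":0,"ay":0,"az":0},
  {"jaw":0,"tx":0,"ty":0.0045,"tz":0.0024,"ax":0,"ay":0,"az":0},
  {"jaw":0,"tx":0,"ty":0.0055,"tz":0.0024,"ax":0,"ay":0,"az":0},
  {"jaw":0,"tx":0,"ty":0.0055,"tz":0.0024,"ax":0,"ay":0,"az":0},
])

```text
time: 15.75
tool_pos: [0.5449, -0.0989, 0.0573]
ee_rot: [-3.14, -0.004, 1.471]
wrist_force: [-1.1, -0.4, 4.5]
width: 0.0004
```

Emit:
step_arm([
  {"jaw":0,"tx":0,"ty":0,"tz":-0.02,"ax":0,"ay":0,"az":0},
  {"jaw":0,"tx":0,"ty":0,"tz":-0.06,"ax":0,"ay":0,"az":0},
  {"jaw":0,"tx":0.019,"ty":0.03,"tz":-0.063,"ax":0,"ay":0,"az":0},
  {"jaw":0,"tx":0.038,"ty":0.062,"tz":-0.063,"ax":0,"ay":0,"az":0},
  {"jaw":0,"tx":0.038,"ty":0.062,"tz":-0.063,"ax":0,"ay":0,"az":0},
  {"jaw":0,"tx":0.038,"ty":0.062,"tz":-0.063,"ax":0,"ay":0,"az":0},
  {"jaw":0,"tx":0.038,"ty":0.062,"tz":-0.063,"ax":0,"ay":0,"az":0},
])

```text
time: 16.45
tool_pos: [0.6094, -0.0678, 0.1196]
ee_rot: [-3.138, -0.004, 1.471]
wrist_force: [-0.1, 0.2, -0.7]
width: 0.0007
```

```bash
python3 w.py w7; python3 g.py w7;python3 - <<'E'
from h import *
f=np.load('w7.npz');save(f['im'],'w7c.png',(190,20,330,125),5.5)
E
```

```text
[ 0.60938836 -0.06796397  0.11996242] [-3.13861494 -0.00394158  1.47022355] 0.000499556944975983 [-0.33846159  0.15952393  0.58521542] [0.61930603 0.01420806 0.31263693] [ 2.85342482e+00  2.75674394e-03 -1.00843139e-01]
w7 rider y 20.15 (span 3.6 n36) pointer y 20.11 (span 3.6, n60) gap 0.04 z 0.0288 0.0266
```

View pics/w7c.png

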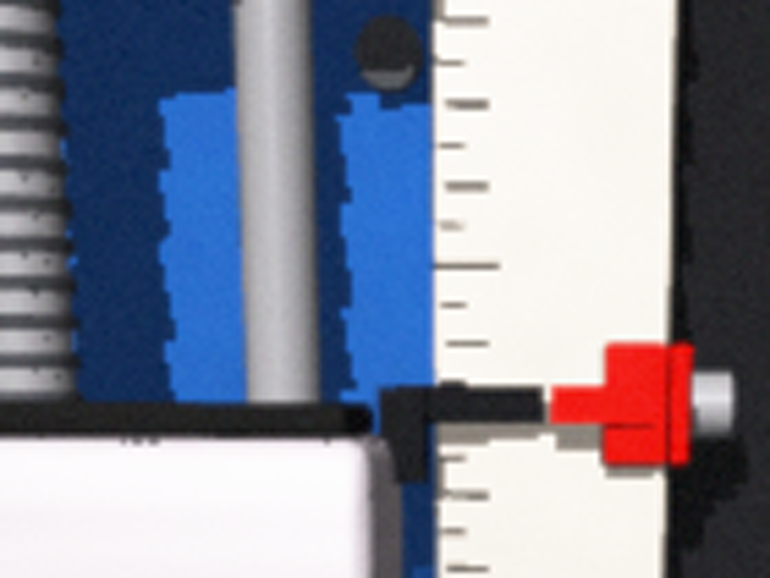

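```bash
python3 - <<'E'
from h import *
im,d=snapshot('top');P=cloud(d,camera_model('top'));
for q in('jar','carver','cast'):
    for s in silhouettes('top',q)[:1]: print(q,np.nanmedian(P[s['pixels']],0).round(3))
print(get_obs()['wrist_force']);print(close_job())
E
```

```text
jar [ 0.664 -0.084  0.042]
carver [0.436 0.052 0.005]
cast [0.598 0.189 0.02 ]
[-0.15781481  0.58191696  0.00959121]
the job is handed in; nothing more can be done
None
```

The job is handed in: the jaw's pointer now stands opposite the rider tip. I closed it with four fingertip strokes across the top of the wheel, fingers shut and without gripping.

- **Alignment:** the last close view from above the scale shows the pointer and rider blades level, with a measured gap of 0.04 mm (16 mm at the start). I trust that to a few tenths of a mm.
- **Force:** the wrist force, read at the end of each move, was never above about 7 N.
- **Hand:** it stands clear, with wrist readings at noise level when handed in.
- **Fingertip height:** the fingertips turned out about 20 mm further back along the tool than stated. I found the true contact height by pressing down slowly.
- **Bystanders:** in the last top view the cast read the same as at the start and the carver within 2 mm. The jar read 9 mm off in y and 3 mm lower in z. I think the gripper was partly hiding it, since no move went near it and no stray contact force showed, but I did not confirm that. I did not re-check the bottle, which was far from every move.

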